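Sign out a desk caddy: scan its label, then lift it level

TASK

Sign out the desk caddy that stands on the paper stack: take the handheld scanner from its cork pad, hold it still for a good second with its window pointing straight down at the middle of that caddy's barcode label from about 10 cm above, and lay the scanner back flat on the middle of its pad. Then lift the caddy by its handle straight up, about 10 cm clear of the paper, and finish while still holding it there, steady and level above the stack, with the cup upright and the tape roll lying inside. Leave the other caddy, which stands directly on the desk, and everything else alone, and do not tip the caddy at any time.

Things in the scene. Friction and masses are not known exactly. Their poses are not given: they have to be found in the camera images.
- scanner_grip (a point): Handheld barcode scanner lying flat on the cork pad, nose to its own +x, z up, 160 g: black body 36 mm wide (y), 40 mm high, from x = -85 to 35 mm, then a wider white head 58 mm wide, 40 mm high, to x = 85 mm. This point is where to grip: mid width, half-way up (20 mm above the underside), x = 0, close to the centre of mass.
- scanner_window (a point): The scanner's window, on the underside of its head: 60 mm along the scanner's +x from the grip point and 20 mm below it. It looks along the scanner's own -z, so straight down when the scanner is level. Axes as the scanner's. It reads a label from 50 to 150 mm away.
- scanner: The same scanner; this origin lies on its underside, 20 mm below the grip point, same axes.
- pad: Brown cork pad, fixed, 200 x 85 x 5 mm, long along its x, on the desk; the scanner lies on it. Origin at the centre of its underside (desk height).
- stack: Neat stack of white paper, fixed, about 212 x 150 mm and 35 mm high, long along its x; the caddy to sign out stands on it. Origin at the centre of its underside (desk height).
- caddy_handle (a point): Middle of the carrying handle of the grey plastic caddy on the paper stack: a straight level bar along the caddy's own x, 200 mm long, 14 mm wide (y), 16 mm high, carried by a post at each end, with free space below it. This point is the centre of its section, 125 mm above the caddy's underside. z up.
- caddy_label (a point): Centre of the barcode label (white, 64 x 36 mm, dark bars, facing up) on the deck of the caddy on the stack: 48 mm to the caddy's -y side of the handle, 80 mm below the handle's centre, 45 mm above the caddy's underside.
- caddy: The same caddy (loose, about 350 g plus 90 g of contents), 200 x 140 mm, walls 45 mm high; label deck along its -y side, cup (top 75 mm above the caddy's underside) and tape roll on its +y side. This origin is the centre of its underside, 125 mm straight below the handle point, same axes.
- spare_caddy: The other caddy, same make, with its own label, standing directly on the desk with a stapler in it; to be left alone. Origin at the centre of its underside.
- cup: Empty white paper cup, 64 mm across, 70 mm high, standing loose in one compartment of the caddy on the stack. Origin at the centre of its underside, z up.
- tape: Brown roll of tape, 72 mm across, 22 mm high, lying loose in the other compartment of the same caddy. Origin at the centre of its underside.
- stapler: Small stapler lying loose in the spare caddy, 80 x 34 x 34 mm. Leave alone. Origin under its centre.
- mug: White ceramic mug, 80 mm across, 95 mm high, on the desk beyond the caddies. Leave alone. Origin under its centre.
- punch: Steel hole punch, 130 x 75 x 56 mm, on the desk beyond the caddies. Leave alone. Origin under its centre.
- calculator: Grey desk calculator, 150 x 85 x 21 mm, on the desk at the far left of the row. Leave alone. Origin under its centre.
Things that resemble listed ones, but are neither listed nor needed, are in the scene too. What is shaped like the scanner but yellow is not meant.

How it is judged (in metres and radians):
On the way, in this order (a step that is already met when the one before it is completed fails the run):
1. the scanner is held still, its window aimed at the middle of the label of the caddy on the stack (x of caddy_label in the frame of scanner_window between -0.022 and 0.022 m and y of caddy_label in the frame of scanner_window between -0.022 and 0.022 m and z of caddy_label in the frame of scanner_window between -0.15 and -0.05 m and linear speed of scanner below 0.03 m/s and angular speed of scanner below 0.2 rad/s and contact force between scanner and the fingers above 0.5 N and contact force between caddy and the fingers below 0.05 N and contact force between scanner and caddy below 0.05 N), for 0.7 s.
2. the scanner lies flat on the middle of its pad again, released (horizontal distance between scanner_grip and pad below 0.04 m and height (world z) of scanner_grip between 0.018 and 0.032 m and angle between scanner_grip's own z axis and vertical below 0.1 rad and contact force between scanner and the fingers below 0.05 N and linear speed of scanner below 0.02 m/s), for 0.2 s.
At the end, for the whole second after the job is handed in: Fingers hold the caddy, still, level within 0.1 rad, underside 60 to 160 mm above the paper, handle within 80 mm of over the stack's middle, touching nothing else; cup in it within 0.15 rad of upright, tape in it; scanner flat, released, within 40 mm of the pad's middle (all of step 2 and z of caddy_handle in the frame of stack between 0.22 and 0.32 m and horizontal distance between caddy_handle and stack below 0.08 m and angle between caddy_handle's own z axis and vertical below 0.1 rad and linear speed of caddy below 0.02 m/s and angular speed of caddy below 0.1 rad/s and contact force between caddy and the fingers above 2 N and contact force between caddy and stack below 0.05 N and contact force between caddy and spare_caddy below 0.05 N and angle between cup's own z axis and vertical below 0.15 rad and x of cup in the frame of caddy_handle between -0.1 and 0.1 m and y of cup in the frame of caddy_handle between -0.07 and 0.07 m and z of cup in the frame of caddy_handle between -0.14 and -0.08 m and x of tape in the frame of caddy_handle between -0.1 and 0.1 m and y of tape in the frame of caddy_handle between -0.07 and 0.07 m and z of tape in the frame of caddy_handle between -0.14 and -0.08 m); the arm keeps its last pose, push and grip.
It fails at once if the caddy is tipped by more than 0.3 rad (angle between caddy_handle's own z axis and vertical above 0.3 rad).
It fails at once if a bystander is moved by more than 30 mm (distance of any of spare_caddy, stapler, mug, punch, calculator from where it was at the start of the episode above 0.03 m).
It also fails if it takes over 70 s, if anything falls off the work surface, if the arm or the gripper's body presses on something with over 40 N, if the wrist force passes 120 N, or if a joint passes its speed limit or range.

ROBOT

A 6-joint arm with a two-finger parallel gripper is mounted at the origin on the work surface. World frame = base frame: x ahead of the robot, y to its left, z up, the work surface at z = 0. Lengths are in m, angles in degrees, forces in N, time in s.
With the tool pointing down it reaches from about 0.3 to 0.75 m from the base axis. Payload 8.5 kg.
Tool frame: the origin (TCP) lies on the centre line of the jaws, within the pads' length; the fingertips stand 14 mm ahead of it and the grasp point (between the pads) lies 5 mm behind it; z points along the fingers, y is the direction in which the jaws open and shut (so a half turn about z gives the same grasp; the last joint's range is limited). The gripper opens to 85 mm and grips with 20 to 120 N. Pads are 22 mm wide; open, the fingers measure 114 mm over their backs; the gripper's body (76 mm by 85 mm) begins 54 mm behind the grasp point. The pads swing forward as they close: fully open they stand 13 mm farther back than shut.
Start: joints at [54.127, 21.807, 74.336, -0, 83.858, -12.336], TCP at [0.22, 0.504, 0.245] pointing down, gripper open.
Joint ranges: [-178.18, 178.18], [-50.72, 133.34], [12.68, 142.11], [-81.47, 261.47], [9.98, 163.14], [-165.26, 165.26]. Speed limits (degrees/s): [136.94, 136.94, 180, 180, 180, 180].

INTERFACE

Orientations are given as a 3x3 rotation matrix whose columns are the frame's x, y, z axes.
In Python, from rig import env, optics, order, finder gives the robot as it stands.
- The arm moves only by the tool play_rows, never from a script. Its argument "commands" is a list of rows, each an object of numbers: "grip": the closure, from -1 (fully open) to 1 (shut); "x", "y", "z": the shift along the tool's x, y, z in m; "rx", "ry", "rz": the turn, a rotation vector about the tool's x, y, z in rad. A call has 1 to 12 rows; each row shifts and turns the commanded pose from where the row before left it, along the tool's axes as they then stand; what a row does not reach is not made up. A row lasts 1/8 s, in which the tool goes at most 62.5 mm and 10.7 degrees, less where a joint would pass 70% of its speed; a pose out of reach is approached as far as the arm can. A call is refused whole if a number of a shift passes 0.0625 or a number of a turn 0.188, either way. A call with a gripper value outside its range is refused whole. The fingers move at their own pace and stop on an object; "squeeze" is the grip in N (left out, the last holds). Time passes only in rows, so rows that do not move let the fingers close. It gives the time, the measured TCP pose, the force and the opening at its end, in the units of the state.
- env.observe(): the state, without advancing time (a new reading comes with each control period).
- optics.get_image(name): name is "scene" or "side" or "wrist"; returns a dict with "color" (480x640x3 uint8, blue, green, red), "range_z" (480x640 float32, m along the optical axis (not along the pixel's ray), 0 where there is no reading), "fov_y" (degrees; the focal length in pixels is half the picture's height over the tangent of half this angle, whatever the lens; pixels are square), "cx", "cy" (the principal point, pixels), "cam_to_world" (4x4, takes a point from camera to world coordinates). Camera axes: x right, y down, z forward; pixel columns grow to the right and rows downward; lengths in m; the calibration is good to about 2 mm. A picture is of the moment at which its call begins.
- order.close_job(): hands the job in, once; it reports no verdict.
Trained networks look in the newest picture that a camera, given by its name, has taken for a name from the list of things; names that differ only in an ending like _2 or _b are one class to them, and where a whole thing is asked for, a point or a joint stands for the part that bears it (a point fixed in the world has none). Each returns a list of dicts, best first, with "conf" (0 to 1); they miss things now and then, are a little off and sometimes report something else, mostly with a low value. They report only what shows in the picture. A call takes as long as a camera call. They do not tell look-alikes from the thing itself.
- finder.boxes_of(camera, thing): "point" ([x, y, z] in m, in world coordinates, good to about 4 mm: the middle of the surface that is visible of it).
The state is a dict: "time_s": time; "q": joint angles; "qvel": joint speeds; "joint_efforts": joint torques, N m; "position": TCP position; "tool_rot": TCP orientation; "ft_force": force on the tool from outside, world axes, zero at the start; "wrist_torque": the same for the moment, N m; "grip_width": finger opening in m.
Only numpy, scipy, OpenCV 4.12 (cv2) and the standard library are available. Lean on these libraries where they do the work, as an engineer would, in place of code of your own. Each camera call takes 0.05 s, during which the arm holds its last target.

## Working session

There is one attempt and no reset: what is moved stays moved. The work goes in short steps, Python scripts to look and compute and a tool call to move; the robot and the scene stay as the last step left them, time stands still between calls to the robot, and variables do not carry over. Pictures are saved under pics/ and viewed, and the job is handed in when it is done.

Besides the shell and the picture viewer there is one more tool, called after "Request:" by a JSON object that holds its "name" and its "arguments", one argument or row to a line. play_rows: Moves the arm, as the interface text tells. Its arguments: {"type":"object","properties":{"commands":{"type":"array"},"squeeze":{"type":"number"}},"required":["commands"]}

```bash
ls; mkdir -p pics; python3 - <<'E'
from rig import env, optics, order, finder
import cv2
s=env.observe(); print(s)
for n in ("scene","side","wrist"):
    im=optics.get_image(n); cv2.imwrite(f"pics/{n}0.png",im["color"]); print(n,im["fov_y"],im["cx"],im["cy"],im["cam_to_world"].round(3).tolist())
for n in ("scene","side"):
  for t in ["scanner","pad","stack","caddy_handle","caddy_label","caddy","spare_caddy","cup","tape"]:
    print(n,t,[( [round(float(v),3) for v in d["point"]],round(d["conf"],2)) for d in finder.boxes_of(n,t)[:3]])
E
```

```text
pics
{'time_s': 0.0, 'q': array([ 5.41257713e+01,  2.18400421e+01,  7.43863748e+01,  5.47281529e-05,
        8.38578527e+01, -1.23340371e+01]), 'qvel': array([ 0.00026942,  0.12032382,  0.04565194, -0.05525641,  0.06731619,
       -0.0178409 ]), 'joint_efforts': array([ 3.04942096e-04, -4.48462951e+01, -2.31281447e+01, -1.38794426e-04,
        4.66598067e-03,  4.03353101e-05]), 'position': array([0.21948195, 0.50399934, 0.24471111]), 'tool_rot': array([[-9.16779959e-01,  3.99391741e-01, -8.62658389e-04],
       [ 3.99392548e-01,  9.16779239e-01, -1.19122441e-03],
       [ 3.15102113e-04, -1.43662999e-03, -9.99998918e-01]]), 'ft_force': array([ 0.91646794, -0.65764674,  1.20698967]), 'wrist_torque': array([ 0.0082322 , -0.01552708, -0.00467616]), 'grip_width': 0.08521499490318331}
scene 51.59783391782463 314.7259779183234 246.60283954438782 [[-0.326, 0.771, -0.548, 1.133], [0.945, 0.274, -0.176, 0.279], [0.015, -0.575, -0.818, 1.015], [0.0, 0.0, 0.0, 1.0]]
side 44.77567202668803 326.2313039040836 245.99203773910804 [[0.994, -0.09, 0.062, 0.445], [-0.109, -0.777, 0.62, -0.721], [-0.007
[... 561 characters left out ...]
dy [([0.564, -0.28, 0.081], 0.87)]
scene spare_caddy [([0.571, 0.274, 0.042], 0.73)]
scene cup [([0.504, -0.272, 0.085], 0.56)]
scene tape [([0.585, -0.249, 0.062], 0.67), ([0.774, -0.114, 0.052], 0.36)]
side scanner [([0.294, -0.277, 0.042], 0.98), ([0.509, -0.013, 0.043], 0.94), ([0.32, 0.128, 0.04], 0.93)]
side pad [([0.495, -0.031, 0.005], 0.89)]
side stack [([0.514, -0.353, 0.021], 0.88)]
side caddy_handle [([0.554, -0.303, 0.075], 0.97), ([0.759, -0.143, 0.06], 0.39)]
side caddy_label [([0.559, -0.3, 0.077], 0.81)]
side caddy [([0.55, -0.302, 0.08], 0.95)]
side spare_caddy [([0.574, 0.266, 0.044], 0.6)]
side cup [([0.499, -0.264, 0.088], 0.78)]
side tape [([0.59, -0.265, 0.061], 0.83)]
```

View pics/scene0.png

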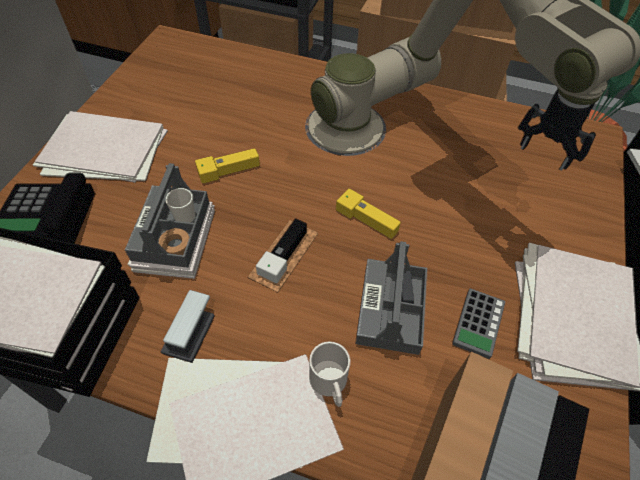

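View pics/side0.png

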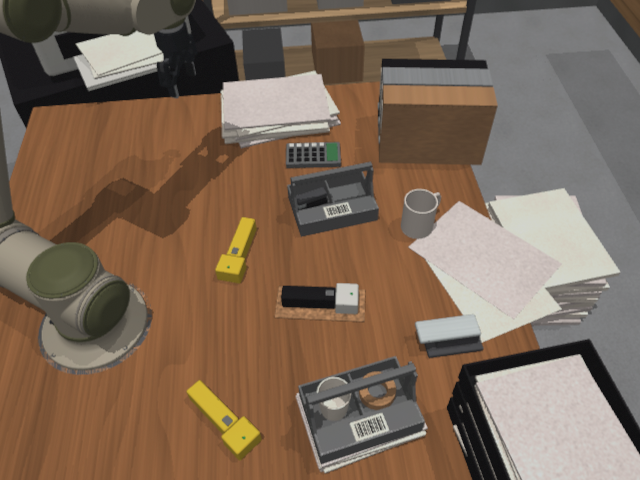

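Scanner candidates in the side picture are yellow (235,250), black with a white head on the cork pad (320,298), and yellow (225,418). The black and white one on the cork is the one meant. For the caddy, the one at (360,405) stands on paper with a cup and tape, while the one at (333,200) stands on the desk with a stapler. The first is the one meant. Next I'll enlarge both crops and fit their geometry from depth.

```bash
cat > h.py <<'E'
from rig import env, optics, order, finder
import numpy as np, cv2
def cloud(n):
    im=optics.get_image(n); d=im["range_z"]; f=240/np.tan(np.radians(im["fov_y"]/2))
    v,u=np.mgrid[0:480,0:640]; P=np.stack([(u-im["cx"])/f*d,(v-im["cy"])/f*d,d],-1)
    T=im["cam_to_world"]; W=P@T[:3,:3].T+T[:3,3]; W[d<=0]=np.nan
    return W,im
def sel(W,lo,hi): 
    with np.errstate(invalid='ignore'): return np.all((W>lo)&(W<hi),-1)
def rect(p):
    r=cv2.minAreaRect((p[:,:2]*1000).astype(np.float32)); return [np.round(x,1) for x in (r[0],r[1],r[2])]
E
python3 - <<'E'
from h import *
out=[]
for n in("scene","side"):
    W,im=cloud(n); c=im["color"].astype(int); hsv=cv2.cvtColor(im["color"],cv2.COLOR_BGR2HSV)
    m=sel(W,[.38,-.09,.037],[.64,.09,.06])
    p=W[m]; print(n,"scanner top",len(p),rect(p),np.median(p[:,2]))
    w=m&(c.min(-1)>140); b=m&(c.max(-1)<70)
    print(" white",rect(W[w]),w.sum()," black",rect(W[b]),b.sum(), W[w].mean(0).round(4),W[b].mean(0).round(4))
    k=sel(W,[.38,-.09,-.01],[.64,.09,.012])&(hsv[...,0]<20)
    q=sel(W,[.35,-.12,.003],[.68,.12,.009]); print(" padz",rect(W[q]),q.sum())
    hm=sel(W,[.4,-.42,.157],[.72,-.15,.185]); p=W[hm]; print(" handle",rect(p),len(p),p.mean(0).round(4),np.percentile(p[:,2],[5,50,95]).round(4))
    dk=sel(W,[.4,-.42,.07],[.72,-.15,.092]); p=W[dk]; print(" rim/deck",rect(p),len(p))
    lb=dk&(c.min(-1)>150); print(" bright", rect(W[lb]),lb.sum(),W[lb].mean(0).round(4))
    st=sel(W,[.35,-.45,.028],[.72,-.15,.042]); print(" stack",rect(W[st]),st.sum())
    cr=(im["color"][110:310,80:330] if n=="scene" else im["color"][260:480,170:460])
    out.append(cv2.resize(cr,(400,320),interpolation=cv2.INTER_CUBIC))
cv2.imwrite("pics/crop1.png",np.hstack(out))
E
```

```text
scene scanner top 1065 [array([ 5.01e+02, -4.00e-01]), array([ 58.9, 171.2]), np.float64(78.3)] 0.04336038547849219
 white [array([558.4, -11.5]), array([57.2, 49.8]), np.float64(82.8)] 408  black [array([475. ,   2.2]), array([ 35.4, 119.7]), np.float64(80.8)] 532 [ 0.5597 -0.0116  0.0435] [0.4748 0.0034 0.0431]
 padz [array([516.,  -1.]), array([235.6, 323.7]), np.float64(88.9)] 699
 handle [array([ 548.4, -280.4]), array([204. ,  30.1]), np.float64(11.7)] 575 [ 0.5547 -0.278   0.1649] [0.1583 0.1657 0.1687]
 rim/deck [array([ 547.8, -281.2]), array([205.1, 143.7]), np.float64(12.1)] 1657
 bright [array([ 558.9, -339.1]), array([64.6, 15.9]), np.float64(11.5)] 67 [ 0.5599 -0.3416  0.079 ]
 stack [array([ 506.5, -287.7]), array([308.2, 152.7]), np.float64(13.3)] 1106
side scanner top 1341 [array([500.7,  -2.9]), array([ 61. , 170.1]), np.float64(80.3)] 0.045518040765254675
 white [array([558.9, -13.2]), array([58.5, 46.3]), np.float64(82.3)] 460  black [array([475.1,  -2.2]), array([ 36.4, 118.1]), np.float64(82.0)] 700 [ 0.5587 -0.0153  0.0457] [ 0.4716 -0.0029  0.0451]
 padz [array([ 5.151e+02, -1.000e-01]), array([329.9, 239.7]), np.float64(0.1)] 2618
 handle [array([ 548.1, -281.7]), array([199.9,  30.4]), np.float64(11.8)] 1151 [ 0.5467 -0.2838  0.1667] [0.159  0.1677 0.171 ]
 rim/deck [array([ 548.8, -281. ]), array([201.5, 142.8]), np.float64(11.7)] 3801
 bright [array([ 558.1, -329.9]), array([64.7, 38.8]), np.float64(11.7)] 400 [ 0.5571 -0.3299  0.0812]
 stack [array([ 507. , -291.2]), array([313.5, 149.1]), np.float64(10.8)] 1473
```

View pics/crop1.png

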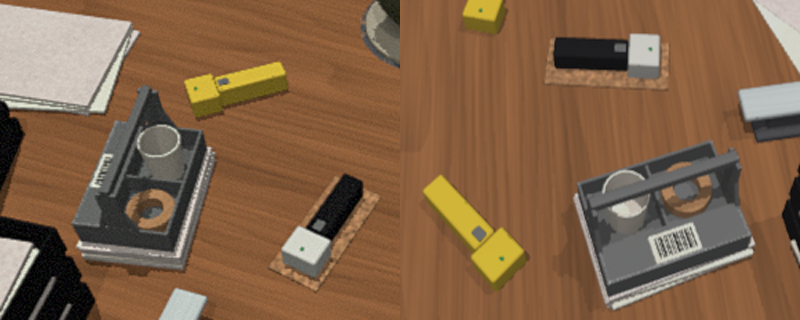

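The crops confirm it: the black scanner with the white head lies on the cork (crop 610,55), and the grey caddy with cup, tape and label stands on the paper (crop 660,230). The fits put the caddy centre at about (0.5484,-0.281) with yaw +11.8°, and the scanner grip at about (0.500,-0.003) with yaw about -8°. Next are the pad and stack centres, then I'll move.

```bash
python3 - <<'E'
from h import *
from scipy import ndimage
for n in("scene","side"):
    W,im=cloud(n); c=im["color"].astype(int); b,g,r=c[...,0],c[...,1],c[...,2]
    m=sel(W,[.35,-.12,-.006],[.68,.12,.016])
    # table colour vs cork
    print(n,"cork px",[c[p].tolist() for p in ([(280,268),(245,312)] if n=="scene" else [(311,300),(311,290)])],"desk",c[330,300] if n=="side" else c[300,300])
    k=m&(r>140)
    k=ndimage.binary_opening(k); lab,nn=ndimage.label(ndimage.binary_closing(k,iterations=3)); 
    if nn:
        i=1+np.argmax(ndimage.sum(k,lab,range(1,nn+1))); p=W[(lab==i)&m]; print(" pad",rect(p),len(p))
E
```

```text
scene cork px [[58, 82, 110], [58, 89, 133]] desk [ 58  91 138]
 pad [array([607.6,   3.9]), array([242.8, 114.7]), np.float64(84.0)] 2354
side cork px [[91, 130, 177], [96, 136, 184]] desk [ 60  93 139]
 pad [array([617.1,   2.8]), array([246.9, 109.5]), np.float64(81.3)] 2795
```

Request:
{"name": "play_rows", "arguments": {
  "commands": [
    {"grip":-1,"rz":-0.1335},
    {"grip":-1,"rz":-0.1335},
    {"grip":-1,"x":-0.035,"y":-0.046},
    {"grip":-1,"x":-0.035,"y":-0.046},
    {"grip":-1,"x":-0.035,"y":-0.046},
    {"grip":-1,"x":-0.035,"y":-0.046},
    {"grip":-1,"x":-0.035,"y":-0.046},
    {"grip":-1,"x":-0.035,"y":-0.046},
    {"grip":-1,"x":-0.035,"y":-0.046},
    {"grip":-1,"x":-0.035,"y":-0.046},
    {"grip":-1,"x":-0.035,"y":-0.046},
    {"grip":-1,"x":-0.035,"y":-0.046}
  ]
}}

```text
invalid input at $.commands[0]: expected keys grip, x, y, z, rx, ry, rz
```

```bash
python3 - <<'E'
from h import *
s=env.observe(); print(s["position"],s["tool_rot"].round(4).tolist(),s["q"].round(1))
W,im=cloud("wrist"); cv2.imwrite("pics/w1.png",im["color"]); c=im["color"].astype(int)
m=sel(W,[.38,-.09,.037],[.64,.09,.06]); p=W[m]; print(rect(p),np.median(p[:,2]))
w=m&(c.min(-1)>140); b=m&(c.max(-1)<70); print(rect(W[w]),rect(W[b]))
q=sel(W,[.35,-.12,.003],[.68,.12,.009]); print(rect(W[q]))
E
```

```text
[0.21962861 0.50420838 0.24530588] [[-0.9168, 0.3993, -0.0], [0.3993, 0.9168, -0.0001], [-0.0, -0.0001, -1.0]] [ 54.1  21.8  74.3  -0.   83.9 -12.3]
[array([0., 0.]), array([0., 0.]), np.float64(0.0)] nan
[array([0., 0.]), array([0., 0.]), np.float64(0.0)] [array([0., 0.]), array([0., 0.]), np.float64(0.0)]
[array([0., 0.]), array([0., 0.]), np.float64(0.0)]
  return _methods._mean(a, axis=axis, dtype=dtype,
  ret = ret.dtype.type(ret / rcount)
```

View pics/w1.png

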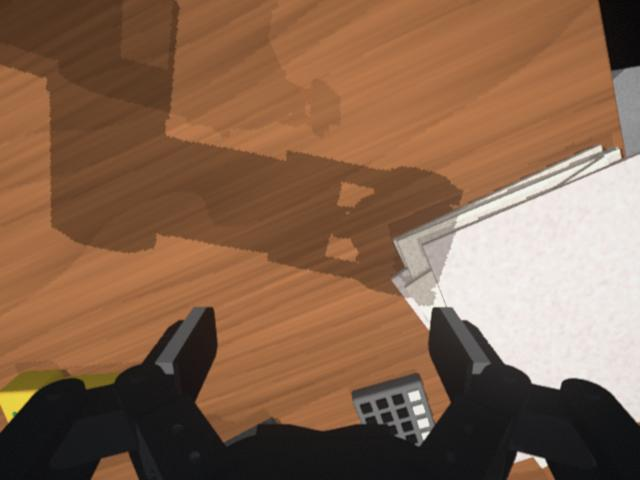

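The move was refused because every key has to be given. The wrist view only shows the start area, with nothing of interest below the fingers. I'll resend the move with full keys.

Request:
{"name": "play_rows", "arguments": {
  "commands": [
    {"grip":-1,"x":0,"y":0,"z":0,"rx":0,"ry":0,"rz":-0.1335},
    {"grip":-1,"x":0,"y":0,"z":0,"rx":0,"ry":0,"rz":-0.1335},
    {"grip":-1,"x":-0.035,"y":-0.046,"z":0,"rx":0,"ry":0,"rz":0},
    {"grip":-1,"x":-0.035,"y":-0.046,"z":0,"rx":0,"ry":0,"rz":0},
    {"grip":-1,"x":-0.035,"y":-0.046,"z":0,"rx":0,"ry":0,"rz":0},
    {"grip":-1,"x":-0.035,"y":-0.046,"z":0,"rx":0,"ry":0,"rz":0},
    {"grip":-1,"x":-0.035,"y":-0.046,"z":0,"rx":0,"ry":0,"rz":0},
    {"grip":-1,"x":-0.035,"y":-0.046,"z":0,"rx":0,"ry":0,"rz":0},
    {"grip":-1,"x":-0.035,"y":-0.046,"z":0,"rx":0,"ry":0,"rz":0},
    {"grip":-1,"x":-0.035,"y":-0.046,"z":0,"rx":0,"ry":0,"rz":0},
    {"grip":-1,"x":-0.035,"y":-0.046,"z":0,"rx":0,"ry":0,"rz":0},
    {"grip":-1,"x":-0.035,"y":-0.046,"z":0,"rx":0,"ry":0,"rz":0}
  ]
}}

```text
time_s: 2.8
position: [0.5008, -0.0031, 0.2455]
tool_rot: [[-0.99, 0.144, 0.0], [0.144, 0.99, 0.0], [-0.0, 0.0, -1.0]]
ft_force: [0.7, 0.9, 0.7]
grip_width: 0.0854
```

```bash
python3 - <<'E'
from h import *
s=env.observe(); print(s["time_s"],s["position"],s["tool_rot"].round(4).tolist(),s["q"].round(1))
W,im=cloud("wrist"); cv2.imwrite("pics/w1.png",im["color"]); c=im["color"].astype(int)
m=sel(W,[.38,-.09,.037],[.64,.09,.06]); p=W[m]; print(rect(p),np.median(p[:,2]))
w=m&(c.min(-1)>140); b=m&(c.max(-1)<70); print(rect(W[w]),rect(W[b]))
for n in ("side","wrist"):
    W,im=cloud(n); c=im["color"].astype(int)
    m=sel(W,[.35,-.12,-.006],[.68,.12,.016])&(c[...,0]>80); m=cv2.morphologyEx(m.astype(np.uint8),cv2.MORPH_OPEN,np.ones((3,3)))>0; print(n,"pad",rect(W[m]),m.sum())
E
```

```text
2.8 [ 0.50078425 -0.00308264  0.2455049 ] [[-0.9896, 0.1436, 0.0005], [0.1436, 0.9896, 0.0], [-0.0005, 0.0001, -1.0]] [-13.9  16.8  81.9   0.   81.2 -95.7]
[array([498.2,  -4.9]), array([ 58.2, 168.3]), np.float64(81.8)] 0.04386819947853973
[array([547.1, -13.1]), array([56.2, 70. ]), np.float64(83.0)] [array([472. ,  11.1]), array([ 3.1, 92.4]), np.float64(79.7)]
side pad [array([497.9, -23.7]), array([ 51. , 197.4]), np.float64(80.6)] 612
wrist pad [array([ 5.15e+02, -1.00e-01]), array([330. , 239.9]), np.float64(0.0)] 46423
```

View pics/w1.png

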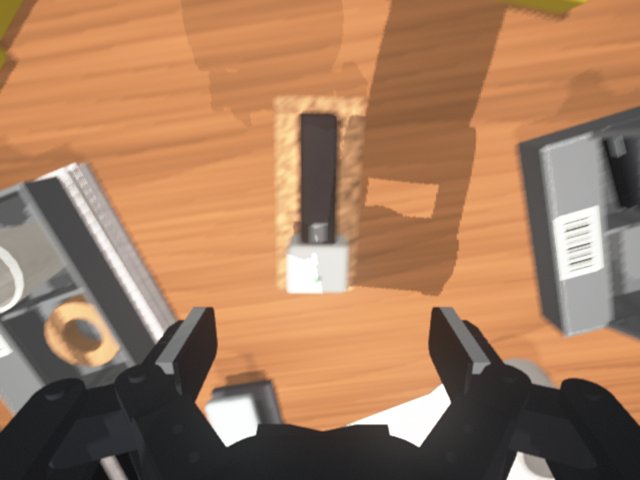

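The wrist view shows the scanner at column ~318, with the body spanning rows 112–240 and the head rows 237–293. The cork spans columns 275–366 and rows 97–292. I'll project the pad corners and check the scanner against them.

```bash
python3 - <<'E'
from h import *
im=optics.get_image("wrist"); f=240/np.tan(np.radians(im["fov_y"]/2)); T=im["cam_to_world"]
def proj(u,v,z):
    d=T[:3,:3]@np.array([(u-im["cx"])/f,(v-im["cy"])/f,1]); t=(z-T[2,3])/d[2]; return (T[:3,3]+t*d)[:2]
P=[proj(u,v,.005) for u,v in((275,97),(366,97),(359,292),(277,290))]; print("pad",np.round(P,4).tolist(),np.mean(P,0).round(4))
P=[proj(u,v,.045) for u,v in((301,114),(337,114),(347,293),(287,293),(302,238),(335,238))]; print("sc",np.round(P,4).tolist())
W,_=cloud("wrist"); print(W[180,320],W[270,318],W[270,288:350:4,1].round(3),W[180,296:342:3,1].round(3), W[150,318],W[180,318])
E
```

```text
pad [[0.3967, -0.0322], [0.4091, 0.0517], [0.6072, 0.0219], [0.5916, -0.0667]] [ 0.5011 -0.0063]
sc [[0.4158, -0.0086], [0.4203, 0.0214], [0.5864, 0.0087], [0.5778, -0.0494], [0.5241, -0.0256], [0.5286, 0.0048]]
[4.72338987e-01 4.49097214e-04 4.47966321e-02] [ 0.55785508 -0.01417926  0.04406082] [-0.049 -0.039 -0.035 -0.031 -0.028 -0.024 -0.02  -0.016 -0.012 -0.008
 -0.005 -0.001  0.003  0.007  0.011  0.014] [-0.025 -0.021 -0.016 -0.013 -0.01  -0.007 -0.005 -0.002  0.     0.003
  0.006  0.008  0.011  0.014  0.016  0.02 ] [0.44640356 0.00253683 0.04433567] [ 0.47223348 -0.00134219  0.0438107 ]
```

Request:
{"name": "play_rows", "arguments": {
  "commands": [
    {"grip":-1,"x":0,"y":0,"z":0.04,"rx":0,"ry":0,"rz":0},
    {"grip":-1,"x":0,"y":0,"z":0.04,"rx":0,"ry":0,"rz":0},
    {"grip":-1,"x":0,"y":0,"z":0.04,"rx":0,"ry":0,"rz":0},
    {"grip":-1,"x":0,"y":0,"z":0.04,"rx":0,"ry":0,"rz":0},
    {"grip":-1,"x":0,"y":0,"z":0.03,"rx":0,"ry":0,"rz":0},
    {"grip":-1,"x":0,"y":0,"z":0.02,"rx":0,"ry":0,"rz":0},
    {"grip":-1,"x":0,"y":0,"z":0.013,"rx":0,"ry":0,"rz":0},
    {"grip":-1,"x":0,"y":0,"z":0,"rx":0,"ry":0,"rz":0}
  ]
}}

```text
time_s: 4.05
position: [0.4997, -0.0005, 0.0222]
tool_rot: [[-0.99, 0.142, -0.001], [0.142, 0.99, 0.0], [0.001, 0.0, -1.0]]
ft_force: [-0.6, 0.3, 0.6]
grip_width: 0.0854
```

```bash
python3 - <<'E'
from h import *
o=[]
for n in("side","scene"):
    c=optics.get_image(n)["color"]; cr=c[200:380,220:440] if n=="side" else c[160:340,180:400]
    o.append(cv2.resize(cr,(400,327),interpolation=cv2.INTER_CUBIC))
cv2.imwrite("pics/g1.png",np.hstack(o))
E
```

```text
(no output)
```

View pics/g1.png

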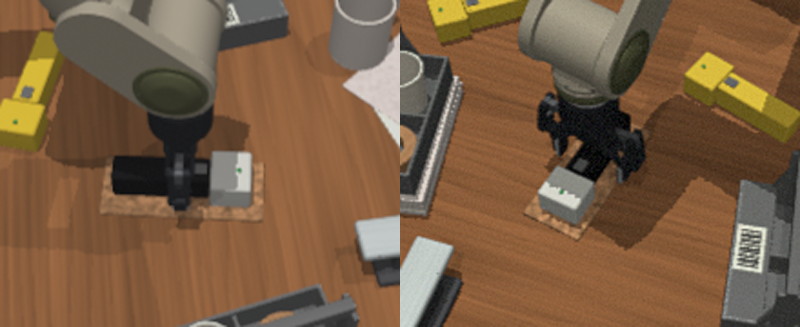

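The fingers straddle the body just behind the head (crop 182,185). I'll nudge y and close.

Request:
{"name": "play_rows", "arguments": {
  "commands": [
    {"grip":-1,"x":0,"y":-0.003,"z":0,"rx":0,"ry":0,"rz":0},
    {"grip":1,"x":0,"y":0,"z":0,"rx":0,"ry":0,"rz":0},
    {"grip":1,"x":0,"y":0,"z":0,"rx":0,"ry":0,"rz":0},
    {"grip":1,"x":0,"y":0,"z":0,"rx":0,"ry":0,"rz":0},
    {"grip":1,"x":0,"y":0,"z":0,"rx":0,"ry":0,"rz":0},
    {"grip":1,"x":0,"y":0,"z":0,"rx":0,"ry":0,"rz":0},
    {"grip":1,"x":0,"y":0,"z":0,"rx":0,"ry":0,"rz":0},
    {"grip":1,"x":0,"y":0,"z":-0.01,"rx":0,"ry":0,"rz":0},
    {"grip":1,"x":0,"y":0,"z":-0.02,"rx":0,"ry":0,"rz":0},
    {"grip":1,"x":0,"y":0,"z":-0.03,"rx":0,"ry":0,"rz":0},
    {"grip":1,"x":0,"y":0,"z":0,"rx":0,"ry":0,"rz":0}
  ],
  "squeeze": 50
}}

```text
time_s: 5.52
position: [0.5005, -0.0043, 0.084]
tool_rot: [[-0.99, 0.143, 0.004], [0.143, 0.99, -0.001], [-0.004, -0.0, -1.0]]
ft_force: [0.2, -0.6, -2.6]
grip_width: 0.0354
```

```bash
python3 - <<'E'
from h import *
for n in("side","scene"):
    W,im=cloud(n); c=im["color"].astype(int)
    m=sel(W,[.53,-.06,.06],[.62,.04,.13])&(c.min(-1)>140); print(n,W[m].mean(0).round(4),rect(W[m]),np.percentile(W[m][:,2],[5,50,95]))
    if n=="side": cv2.imwrite("pics/g2.png",cv2.resize(im["color"][200:380,220:440],(660,540)))
E
```

```text
side [ 0.5744 -0.0168  0.1071] [array([573.3, -15.7]), array([55.1, 21.3]), np.float64(81.6)] [0.10404715 0.10710078 0.11007391]
scene [ 0.5739 -0.0132  0.1037] [array([572.9, -14.8]), array([53.9, 43.6]), np.float64(45.0)] [0.10070894 0.10396359 0.10703939]
```

View pics/g2.png

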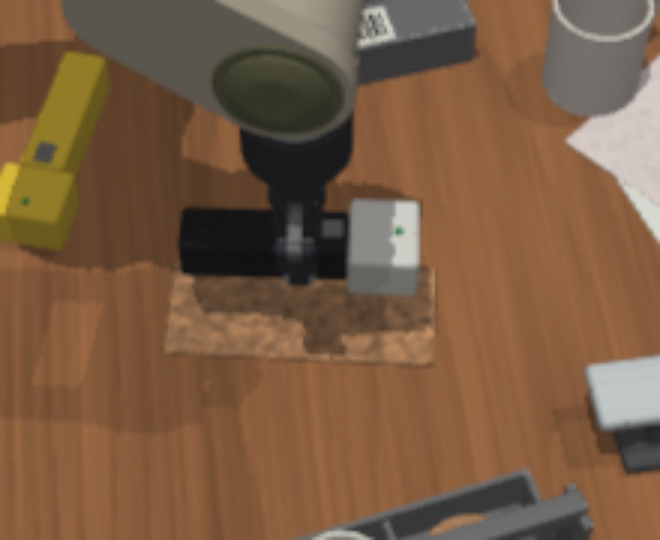

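The scanner is held level (crop 300,240), with its underside about 18 mm below TCP height. I'll raise it, turn it parallel to the handle and move over the label.

Request:
{"name": "play_rows", "arguments": {
  "commands": [
    {"grip":1,"x":0,"y":0,"z":-0.03,"rx":0,"ry":0,"rz":0},
    {"grip":1,"x":0,"y":0,"z":-0.04,"rx":0,"ry":0,"rz":0},
    {"grip":1,"x":0,"y":0,"z":-0.04,"rx":0,"ry":0,"rz":0},
    {"grip":1,"x":0,"y":0,"z":-0.03,"rx":0,"ry":0,"rz":0},
    {"grip":1,"x":0,"y":0,"z":0,"rx":0,"ry":0,"rz":-0.09},
    {"grip":1,"x":0,"y":0,"z":0,"rx":0,"ry":0,"rz":-0.09},
    {"grip":1,"x":0,"y":0,"z":0,"rx":0,"ry":0,"rz":-0.09},
    {"grip":1,"x":0,"y":0,"z":0,"rx":0,"ry":0,"rz":-0.08}
  ]
}}

```text
time_s: 6.62
position: [0.4993, -0.0041, 0.2208]
tool_rot: [[-0.978, -0.207, -0.003], [-0.207, 0.978, 0.001], [0.003, 0.001, -1.0]]
ft_force: [1.5, 0.1, -1.6]
grip_width: 0.0353
```

Request:
{"name": "play_rows", "arguments": {
  "commands": [
    {"grip":1,"x":0.004,"y":-0.018,"z":0,"rx":0,"ry":0,"rz":0},
    {"grip":1,"x":0.007,"y":-0.034,"z":0,"rx":0,"ry":0,"rz":0},
    {"grip":1,"x":0.007,"y":-0.034,"z":0,"rx":0,"ry":0,"rz":0},
    {"grip":1,"x":0.007,"y":-0.034,"z":0,"rx":0,"ry":0,"rz":0},
    {"grip":1,"x":0.007,"y":-0.034,"z":0,"rx":0,"ry":0,"rz":0},
    {"grip":1,"x":0.007,"y":-0.034,"z":0,"rx":0,"ry":0,"rz":0},
    {"grip":1,"x":0.007,"y":-0.034,"z":0,"rx":0,"ry":0,"rz":0},
    {"grip":1,"x":0.007,"y":-0.034,"z":0,"rx":0,"ry":0,"rz":0},
    {"grip":1,"x":0.007,"y":-0.034,"z":0,"rx":0,"ry":0,"rz":0},
    {"grip":1,"x":0.006,"y":-0.025,"z":0,"rx":0,"ry":0,"rz":0},
    {"grip":1,"x":0.003,"y":-0.014,"z":0,"rx":0,"ry":0,"rz":0},
    {"grip":1,"x":0,"y":0,"z":0,"rx":0,"ry":0,"rz":0}
  ]
}}

```text
time_s: 8.12
position: [0.4991, -0.341, 0.2215]
tool_rot: [[-0.979, -0.203, -0.001], [-0.203, 0.979, 0.001], [0.001, 0.001, -1.0]]
ft_force: [-0.7, 1.0, -0.9]
grip_width: 0.0356
```

```bash
python3 - <<'E'
from h import *
s=env.observe(); print(s["position"],s["q"].round(1),s["tool_rot"].round(4).tolist())
o=[]
for n in("side","scene"):
    W,im=cloud(n); c=im["color"].astype(int)
    m=sel(W,[.5,-.4,.205],[.62,-.27,.27])&(c.min(-1)>110); p=W[m]
    if len(p): print(n,p.mean(0).round(4),rect(p),np.percentile(p[:,2],[5,50,95]).round(4))
    cr=im["color"][280:480,220:480] if n=="side" else im["color"][110:310,60:320]
    o.append(cv2.resize(cr,(400,308),interpolation=cv2.INTER_CUBIC))
cv2.imwrite("pics/h1.png",np.hstack(o))
E
```

```text
[ 0.49906142 -0.34101599  0.2215438 ] [ -45.6   28.3   67.5    0.    84.3 -147.3] [[-0.9792, -0.2031, -0.0009], [-0.2031, 0.9792, 0.0009], [0.0007, 0.0011, -1.0]]
side [ 0.5601 -0.3331  0.2441] [array([ 559. , -329.5]), array([48.3, 55.7]), np.float64(10.9)] [0.2412 0.2442 0.2467]
scene [ 0.5589 -0.3271  0.2426] [array([ 539.7, -338.8]), array([103.5,  65. ]), np.float64(31.5)] [0.2396 0.2425 0.245 ]
```

View pics/h1.png

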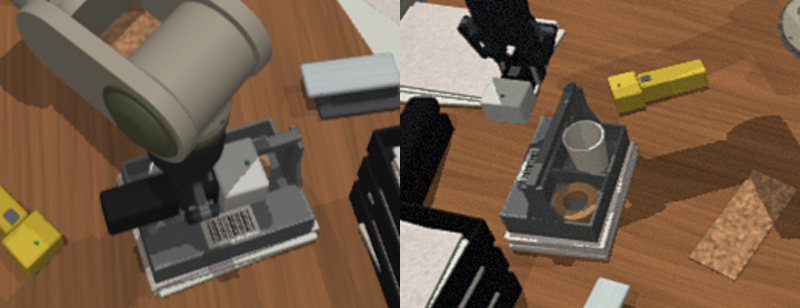

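The head centre (559,-329) mm sits over the label (558,-329) mm, with the underside at about 0.203. I'll lower 20 mm to get about 10 cm, and hold.

Request:
{"name": "play_rows", "arguments": {
  "commands": [
    {"grip":1,"x":0,"y":0,"z":0.01,"rx":0,"ry":0,"rz":0},
    {"grip":1,"x":0,"y":0,"z":0.01,"rx":0,"ry":0,"rz":0},
    {"grip":1,"x":0,"y":0,"z":0,"rx":0,"ry":0,"rz":0},
    {"grip":1,"x":0,"y":0,"z":0,"rx":0,"ry":0,"rz":0},
    {"grip":1,"x":0,"y":0,"z":0,"rx":0,"ry":0,"rz":0},
    {"grip":1,"x":0,"y":0,"z":0,"rx":0,"ry":0,"rz":0},
    {"grip":1,"x":0,"y":0,"z":0,"rx":0,"ry":0,"rz":0},
    {"grip":1,"x":0,"y":0,"z":0,"rx":0,"ry":0,"rz":0},
    {"grip":1,"x":0,"y":0,"z":0,"rx":0,"ry":0,"rz":0},
    {"grip":1,"x":0,"y":0,"z":0,"rx":0,"ry":0,"rz":0},
    {"grip":1,"x":0,"y":0,"z":0,"rx":0,"ry":0,"rz":0},
    {"grip":1,"x":0,"y":0,"z":0,"rx":0,"ry":0,"rz":0}
  ]
}}

```text
time_s: 9.72
position: [0.4995, -0.3403, 0.2023]
tool_rot: [[-0.979, -0.205, 0.0], [-0.205, 0.979, -0.0], [-0.0, -0.0, -1.0]]
ft_force: [0.0, 0.6, -1.8]
grip_width: 0.0357
```

```bash
python3 - <<'E'
from h import *
s=env.observe(); print(s["position"],s["qvel"].round(3))
for n in("side","scene"):
    W,im=cloud(n); c=im["color"].astype(int)
    m=sel(W,[.5,-.4,.2],[.62,-.27,.25])&(c.min(-1)>110); p=W[m]
    print(n,p.mean(0).round(4),rect(p),np.percentile(p[:,2],[5,50,95]).round(4))
    hm=sel(W,[.4,-.42,.157],[.72,-.15,.180]); p=W[hm]; print(" handle",rect(p),len(p))
E
```

```text
[ 0.49949464 -0.34032616  0.20233112] [-0.078  0.008 -0.     0.002 -0.1   -0.088]
side [ 0.5606 -0.3322  0.225 ] [array([ 559.3, -329.2]), array([48.1, 56.2]), np.float64(11.8)] [0.2223 0.225  0.2277]
 handle [array([ 548.3, -282.3]), array([199.6,  29.6]), np.float64(12.0)] 466
scene [ 0.5582 -0.3274  0.2231] [array([ 550.9, -348.1]), array([113.3,  65.6]), np.float64(70.8)] [0.22   0.2231 0.2256]
 handle [array([ 546.7, -281.3]), array([204.7,  30.6]), np.float64(11.9)] 578
```

The hold is good for over 1.2 s, with the window ~104 mm above the label and within 2 mm. Now back to the pad.

Request:
{"name": "play_rows", "arguments": {
  "commands": [
    {"grip":1,"x":0,"y":0,"z":0,"rx":0,"ry":0,"rz":0},
    {"grip":1,"x":0,"y":0,"z":-0.02,"rx":0,"ry":0,"rz":0},
    {"grip":1,"x":-0.005,"y":0.024,"z":0,"rx":0,"ry":0,"rz":0},
    {"grip":1,"x":-0.007,"y":0.034,"z":0,"rx":0,"ry":0,"rz":0},
    {"grip":1,"x":-0.007,"y":0.034,"z":0,"rx":0,"ry":0,"rz":0},
    {"grip":1,"x":-0.007,"y":0.034,"z":0,"rx":0,"ry":0,"rz":0},
    {"grip":1,"x":-0.007,"y":0.034,"z":0,"rx":0,"ry":0,"rz":0},
    {"grip":1,"x":-0.007,"y":0.034,"z":0,"rx":0,"ry":0,"rz":0},
    {"grip":1,"x":-0.007,"y":0.034,"z":0,"rx":0,"ry":0,"rz":0},
    {"grip":1,"x":-0.007,"y":0.034,"z":0,"rx":0,"ry":0,"rz":0},
    {"grip":1,"x":-0.008,"y":0.034,"z":0,"rx":0,"ry":0,"rz":0},
    {"grip":1,"x":-0.007,"y":0.033,"z":0,"rx":0,"ry":0,"rz":0}
  ]
}}

```text
time_s: 11.32
position: [0.4996, -0.003, 0.2225]
tool_rot: [[-0.979, -0.205, 0.0], [-0.205, 0.979, -0.0], [-0.0, -0.0, -1.0]]
ft_force: [0.5, -0.5, -1.4]
grip_width: 0.0356
```

Request:
{"name": "play_rows", "arguments": {
  "commands": [
    {"grip":1,"x":0,"y":0,"z":0,"rx":0,"ry":0,"rz":0.09},
    {"grip":1,"x":0,"y":0,"z":0,"rx":0,"ry":0,"rz":0.09},
    {"grip":1,"x":0,"y":0,"z":0,"rx":0,"ry":0,"rz":0.09},
    {"grip":1,"x":0,"y":0,"z":0,"rx":0,"ry":0,"rz":0.08},
    {"grip":1,"x":0,"y":0,"z":0.04,"rx":0,"ry":0,"rz":0},
    {"grip":1,"x":0,"y":0,"z":0.04,"rx":0,"ry":0,"rz":0},
    {"grip":1,"x":0,"y":0,"z":0.04,"rx":0,"ry":0,"rz":0},
    {"grip":1,"x":0,"y":0,"z":0.03,"rx":0,"ry":0,"rz":0},
    {"grip":1,"x":0,"y":0,"z":0.02,"rx":0,"ry":0,"rz":0},
    {"grip":1,"x":0,"y":0,"z":0,"rx":0,"ry":0,"rz":0},
    {"grip":1,"x":0,"y":0,"z":0,"rx":0,"ry":0,"rz":0}
  ]
}}

```text
time_s: 12.7
position: [0.5002, -0.0043, 0.0532]
tool_rot: [[-0.99, 0.143, 0.001], [0.143, 0.99, -0.0], [-0.002, -0.0, -1.0]]
ft_force: [1.6, 0.4, -1.9]
grip_width: 0.0358
```

```bash
python3 - <<'E'
from h import *
s=env.observe(); print(s["position"])
for n in("side","scene"):
    W,im=cloud(n); c=im["color"].astype(int)
    m=sel(W,[.5,-.09,.03],[.64,.09,.1])&(c.min(-1)>130); p=W[m]
    print(n,p.mean(0).round(4),rect(p),np.percentile(p[:,2],[5,50,95]).round(4))
E
```

```text
[ 0.50020559 -0.004265    0.05318502]
side [ 0.5618 -0.0147  0.0762] [array([560.7, -13. ]), array([59.5, 44.9]), np.float64(81.7)] [0.0728 0.0763 0.0795]
scene [ 0.5643 -0.0117  0.0741] [array([561.2, -12. ]), array([56.2, 48.4]), np.float64(81.1)] [0.0708 0.0741 0.0774]
```

Request:
{"name": "play_rows", "arguments": {
  "commands": [
    {"grip":1,"x":0,"y":0,"z":0.015,"rx":0,"ry":0,"rz":0},
    {"grip":1,"x":0,"y":0,"z":0.01,"rx":0,"ry":0,"rz":0},
    {"grip":1,"x":0,"y":0,"z":0.005,"rx":0,"ry":0,"rz":0},
    {"grip":1,"x":0,"y":0,"z":0,"rx":0,"ry":0,"rz":0}
  ]
}}

```text
time_s: 13.3
position: [0.4999, -0.0042, 0.0227]
tool_rot: [[-0.99, 0.143, 0.001], [0.143, 0.99, -0.0], [-0.001, -0.0, -1.0]]
ft_force: [-0.6, 0.1, -1.6]
grip_width: 0.0354
```

Request:
{"name": "play_rows", "arguments": {
  "commands": [
    {"grip":1,"x":0,"y":0,"z":0.001,"rx":0,"ry":0,"rz":0},
    {"grip":0.3,"x":0,"y":0,"z":0,"rx":0,"ry":0,"rz":0},
    {"grip":-0.3,"x":0,"y":0,"z":0,"rx":0,"ry":0,"rz":0},
    {"grip":-1,"x":0,"y":0,"z":0,"rx":0,"ry":0,"rz":0},
    {"grip":-1,"x":0,"y":0,"z":0,"rx":0,"ry":0,"rz":0},
    {"grip":-1,"x":0,"y":0,"z":0,"rx":0,"ry":0,"rz":0},
    {"grip":-1,"x":0,"y":0,"z":0,"rx":0,"ry":0,"rz":0}
  ]
}}

```text
time_s: 14.18
position: [0.4996, -0.0042, 0.0213]
tool_rot: [[-0.99, 0.143, -0.0], [0.143, 0.99, 0.0], [0.0, 0.0, -1.0]]
ft_force: [-0.2, 0.9, -0.3]
grip_width: 0.0855
```

Request:
{"name": "play_rows", "arguments": {
  "commands": [
    {"grip":-1,"x":0,"y":0,"z":-0.02,"rx":0,"ry":0,"rz":0},
    {"grip":-1,"x":0,"y":0,"z":-0.03,"rx":0,"ry":0,"rz":0},
    {"grip":-1,"x":0,"y":0,"z":-0.05,"rx":0,"ry":0,"rz":0},
    {"grip":-1,"x":0,"y":0,"z":-0.06,"rx":0,"ry":0,"rz":0},
    {"grip":-1,"x":0,"y":0,"z":-0.06,"rx":0,"ry":0,"rz":0},
    {"grip":-1,"x":0,"y":0,"z":-0.02,"rx":0,"ry":0,"rz":0},
    {"grip":-1,"x":0,"y":0,"z":0,"rx":0,"ry":0,"rz":0}
  ]
}}

```text
time_s: 15.05
position: [0.4999, -0.0042, 0.2623]
tool_rot: [[-0.99, 0.143, 0.003], [0.143, 0.99, -0.001], [-0.003, -0.0, -1.0]]
ft_force: [0.3, 0.6, 1.2]
grip_width: 0.0855
```

```bash
python3 - <<'E'
from h import *
s=env.observe(); print(s["time_s"],s["position"])
o=[]
for n in("side","wrist"):
    W,im=cloud(n); c=im["color"].astype(int)
    m=sel(W,[.38,-.09,.035],[.64,.09,.1]); p=W[m]
    w=m&(c.min(-1)>140); b=m&(c.max(-1)<70)
    print(n,rect(p),np.percentile(p[:,2],[5,50,95]).round(4), rect(W[w]),rect(W[b]))
    o.append(cv2.resize(im["color"],(400,300)))
cv2.imwrite("pics/p1.png",np.hstack(o))
E
```

```text
15.05 [ 0.49989522 -0.0041842   0.26233359]
side [array([500.1,  -5. ]), array([ 59.6, 169.5]), np.float64(81.7)] [0.0388 0.0452 0.049 ] [array([561.5, -25.8]), array([35.4, 37.4]), np.float64(82.0)] [array([475.3,  -0.7]), array([ 38.6, 118.4]), np.float64(81.5)]
wrist [array([498.6,  -4.3]), array([ 58.1, 168.9]), np.float64(81.8)] [0.0416 0.0439 0.0454] [array([547. , -11.5]), array([57.6, 70.7]), np.float64(82.7)] [array([471.8,   0.8]), array([ 33.4, 112.7]), np.float64(81.2)]
```

View pics/p1.png

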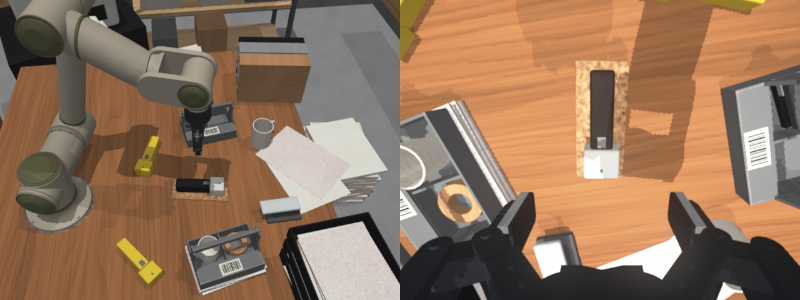

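The scanner is flat at the pad's middle: (500,-4.6) mm against pad (500,-5) mm. Next I'll turn and go above the caddy handle.

Request:
{"name": "play_rows", "arguments": {
  "commands": [
    {"grip":-1,"x":0,"y":0,"z":0,"rx":0,"ry":0,"rz":-0.175},
    {"grip":-1,"x":0,"y":0,"z":0,"rx":0,"ry":0,"rz":-0.175},
    {"grip":-1,"x":0.001,"y":-0.03,"z":0,"rx":0,"ry":0,"rz":0},
    {"grip":-1,"x":0.001,"y":-0.04,"z":0,"rx":0,"ry":0,"rz":0},
    {"grip":-1,"x":0.001,"y":-0.04,"z":0,"rx":0,"ry":0,"rz":0},
    {"grip":-1,"x":0.001,"y":-0.04,"z":0,"rx":0,"ry":0,"rz":0},
    {"grip":-1,"x":0.001,"y":-0.04,"z":0,"rx":0,"ry":0,"rz":0},
    {"grip":-1,"x":0.001,"y":-0.04,"z":0,"rx":0,"ry":0,"rz":0},
    {"grip":-1,"x":0.001,"y":-0.031,"z":0,"rx":0,"ry":0,"rz":0},
    {"grip":-1,"x":0.002,"y":-0.02,"z":0,"rx":0,"ry":0,"rz":0},
    {"grip":-1,"x":0,"y":0,"z":0,"rx":0,"ry":0,"rz":0}
  ]
}}

```text
time_s: 16.52
position: [0.5482, -0.2816, 0.26]
tool_rot: [[-0.979, -0.204, -0.002], [-0.204, 0.979, 0.001], [0.001, 0.002, -1.0]]
ft_force: [0.2, -0.1, 0.3]
grip_width: 0.0855
```

```bash
python3 - <<'E'
from h import *
s=env.observe(); print(s["time_s"],s["position"],s["tool_rot"].round(4).tolist())
W,im=cloud("wrist"); cv2.imwrite("pics/c1.png",im["color"])
m=sel(W,[.4,-.42,.155],[.72,-.15,.18]); p=W[m]; print(rect(p),np.median(p[:,2]),len(p))
a=np.radians(11.8); R=np.array([[np.cos(a),-np.sin(a)],[np.sin(a),np.cos(a)]])
l=(p[:,:2]-s["position"][:2])@R
for lo in range(-100,100,25):
    k=(l[:,0]*1000>lo)&(l[:,0]*1000<lo+25)
    if k.sum()>5: print(lo,k.sum(),(np.percentile(l[k,1],[2,50,98])*1000).round(1),p[k,2].mean().round(4))
E
```

```text
16.525 [ 0.54815808 -0.28161426  0.25995314] [[-0.9791, -0.2036, -0.0017], [-0.2036, 0.9791, 0.0014], [0.0014, 0.0017, -1.0]]
[array([ 546.7, -282.8]), array([199.9,  30.1]), np.float64(11.8)] 0.1668050155822859 7200
-100 1396 [-14.   -0.8  11.9] 0.1656
-75 1049 [-7.3 -0.9  6.1] 0.1668
-50 935 [-7.6 -0.9  5.7] 0.1669
-25 836 [-7.3 -0.4  5.9] 0.1669
0 785 [-7.5 -0.4  6.1] 0.1668
25 700 [-7.2 -0.5  6.2] 0.1668
50 637 [-7.4 -0.5  5.7] 0.1668
75 720 [-14.5  -0.6  13.4] 0.1644
```

View pics/c1.png

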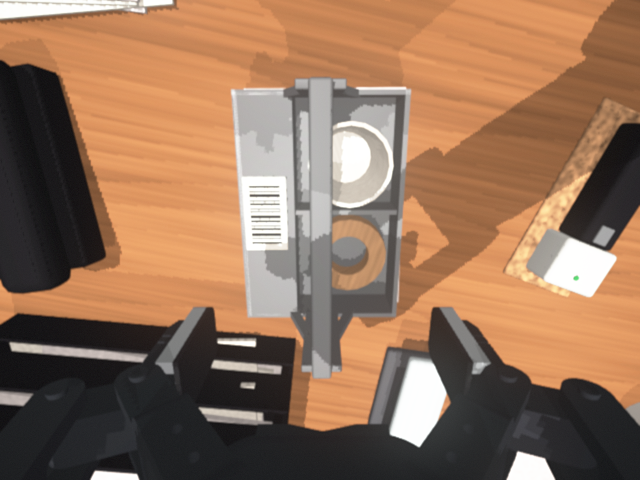

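The wrist view shows the handle (column 320, rows 80–375) centred between the fingers, aligned in yaw and within 1 mm across. I'll descend 105 mm and close.

Request:
{"name": "play_rows", "arguments": {
  "commands": [
    {"grip":-1,"x":0,"y":-0.001,"z":0.03,"rx":0,"ry":0,"rz":0},
    {"grip":-1,"x":0,"y":0,"z":0.03,"rx":0,"ry":0,"rz":0},
    {"grip":-1,"x":0,"y":0,"z":0.025,"rx":0,"ry":0,"rz":0},
    {"grip":-1,"x":0,"y":0,"z":0.015,"rx":0,"ry":0,"rz":0},
    {"grip":-1,"x":0,"y":0,"z":0.005,"rx":0,"ry":0,"rz":0},
    {"grip":-1,"x":0,"y":0,"z":0,"rx":0,"ry":0,"rz":0},
    {"grip":-1,"x":0,"y":0,"z":0,"rx":0,"ry":0,"rz":0}
  ]
}}

```text
time_s: 17.45
position: [0.5489, -0.2822, 0.1573]
tool_rot: [[-0.979, -0.205, 0.001], [-0.205, 0.979, -0.001], [-0.001, -0.001, -1.0]]
ft_force: [-0.3, -0.4, 0.1]
grip_width: 0.0857
```

Request:
{"name": "play_rows", "arguments": {
  "commands": [
    {"grip":-0.5,"x":0,"y":0,"z":0.002,"rx":0,"ry":0,"rz":0},
    {"grip":0,"x":0,"y":0,"z":0,"rx":0,"ry":0,"rz":0},
    {"grip":0.4,"x":0,"y":0,"z":0,"rx":0,"ry":0,"rz":0},
    {"grip":0.6,"x":0,"y":0,"z":0,"rx":0,"ry":0,"rz":0},
    {"grip":0.7,"x":0,"y":0,"z":0,"rx":0,"ry":0,"rz":0},
    {"grip":0.8,"x":0,"y":0,"z":0,"rx":0,"ry":0,"rz":0},
    {"grip":1,"x":0,"y":0,"z":0,"rx":0,"ry":0,"rz":0},
    {"grip":1,"x":0,"y":0,"z":0,"rx":0,"ry":0,"rz":0},
    {"grip":1,"x":0,"y":0,"z":0,"rx":0,"ry":0,"rz":0}
  ],
  "squeeze": 25
}}

```text
time_s: 18.58
position: [0.5486, -0.2822, 0.1544]
tool_rot: [[-0.979, -0.205, 0.0], [-0.205, 0.979, -0.0], [-0.0, -0.0, -1.0]]
ft_force: [0.4, -2.6, -0.2]
grip_width: 0.0132
```

Request:
{"name": "play_rows", "arguments": {
  "commands": [
    {"grip":1,"x":0,"y":0,"z":0,"rx":0,"ry":0,"rz":0},
    {"grip":1,"x":0,"y":0,"z":0,"rx":0,"ry":0,"rz":0},
    {"grip":1,"x":0,"y":0,"z":-0.002,"rx":0,"ry":0,"rz":0},
    {"grip":1,"x":0,"y":0,"z":-0.003,"rx":0,"ry":0,"rz":0},
    {"grip":1,"x":0,"y":0,"z":-0.005,"rx":0,"ry":0,"rz":0},
    {"grip":1,"x":0,"y":0,"z":-0.005,"rx":0,"ry":0,"rz":0},
    {"grip":1,"x":0,"y":0,"z":0,"rx":0,"ry":0,"rz":0},
    {"grip":1,"x":0,"y":0,"z":0,"rx":0,"ry":0,"rz":0}
  ],
  "squeeze": 90
}}

```text
time_s: 19.58
position: [0.5485, -0.2819, 0.1692]
tool_rot: [[-0.979, -0.205, -0.0], [-0.205, 0.979, 0.0], [0.0, 0.0, -1.0]]
ft_force: [-0.1, -0.7, -5.3]
grip_width: 0.0125
```

```bash
cat > chk.py <<'E'
from h import *
import sys
s=env.observe(); print(s["time_s"],s["position"],s["ft_force"].round(1),s["wrist_torque"].round(3),s["grip_width"])
a=np.radians(11.8); R=np.array([[np.cos(a),-np.sin(a)],[np.sin(a),np.cos(a)]]); tz=s["position"][2]
o=[]
for n in("side","scene"):
    W,im=cloud(n)
    L=W.copy(); L[...,:2]=(W[...,:2]-s["position"][:2])@R; L[...,2]-=tz
    # deck/label: 80 below handle centre ; handle ends
    d=sel(L,[-.09,-.066,-.095],[.09,-.025,-.06]); p=L[d]
    if len(p)>50:
        A=np.c_[p[:,:2],np.ones(len(p))]; c=np.linalg.lstsq(A,p[:,2],rcond=None)[0]; r=p[:,2]-A@c; k=abs(r)<.004
        c=np.linalg.lstsq(A[k],p[k,2],rcond=None)[0]; print(n,"deck slope x,y deg",np.degrees(c[:2]).round(2),"z off mm",(c[2]*1000).round(1),k.sum())
    cr=im["color"][220:480,220:480] if n=="side" else im["color"][60:320,60:320]
    o.append(cv2.resize(cr,(400,400),interpolation=cv2.INTER_CUBIC))
cv2.imwrite(sys.argv[1],np.hstack(o))
E
python3 chk.py pics/l1.png
```

```text
19.575 [ 0.54851925 -0.28193622  0.16922008] [-0.1 -0.7 -5.3] [-0.023 -0.014  0.028] 0.012512008565549942
side deck slope x,y deg [ 0.08 -0.34] z off mm -73.7 2128
scene deck slope x,y deg [-0.05 -1.04] z off mm -76.5 425
```

View pics/l1.png

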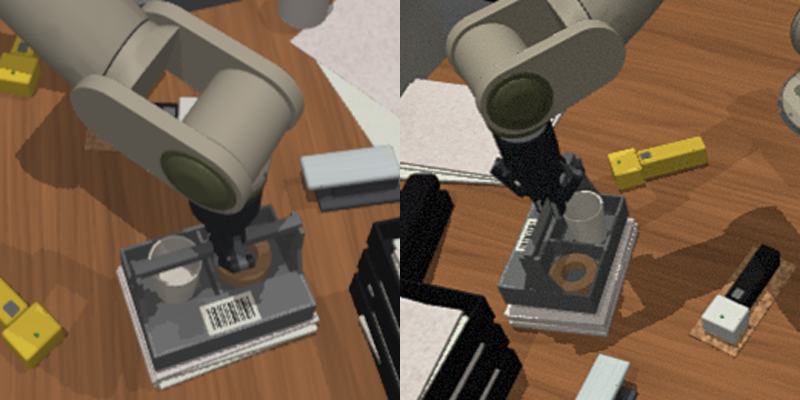

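It's lifted about 14 mm, level to within about 1°, with cup and tape in place and the wrist carrying 5.3 N. I'll raise another 86 mm smoothly.

Request:
{"name": "play_rows", "arguments": {
  "commands": [
    {"grip":1,"x":0,"y":0,"z":-0.004,"rx":0,"ry":0,"rz":0},
    {"grip":1,"x":0,"y":0,"z":-0.008,"rx":0,"ry":0,"rz":0},
    {"grip":1,"x":0,"y":0,"z":-0.011,"rx":0,"ry":0,"rz":0},
    {"grip":1,"x":0,"y":0,"z":-0.012,"rx":0,"ry":0,"rz":0},
    {"grip":1,"x":0,"y":0,"z":-0.012,"rx":0,"ry":0,"rz":0},
    {"grip":1,"x":0,"y":0,"z":-0.012,"rx":0,"ry":0,"rz":0},
    {"grip":1,"x":0,"y":0,"z":-0.011,"rx":0,"ry":0,"rz":0},
    {"grip":1,"x":0,"y":0,"z":-0.009,"rx":0,"ry":0,"rz":0},
    {"grip":1,"x":0,"y":0,"z":-0.005,"rx":0,"ry":0,"rz":0},
    {"grip":1,"x":0,"y":0,"z":-0.002,"rx":0,"ry":0,"rz":0},
    {"grip":1,"x":0,"y":0,"z":0,"rx":0,"ry":0,"rz":0},
    {"grip":1,"x":0,"y":0,"z":0,"rx":0,"ry":0,"rz":0}
  ]
}}

```text
time_s: 21.18
position: [0.5485, -0.282, 0.255]
tool_rot: [[-0.979, -0.205, -0.001], [-0.205, 0.979, 0.0], [0.0, 0.001, -1.0]]
ft_force: [-0.2, 1.0, -5.3]
grip_width: 0.0122
```

Request:
{"name": "play_rows", "arguments": {
  "commands": [
    {"grip":1,"x":0,"y":0,"z":0,"rx":0,"ry":0,"rz":0},
    {"grip":1,"x":0,"y":0,"z":0,"rx":0,"ry":0,"rz":0},
    {"grip":1,"x":0,"y":0,"z":0,"rx":0,"ry":0,"rz":0},
    {"grip":1,"x":0,"y":0,"z":0,"rx":0,"ry":0,"rz":0},
    {"grip":1,"x":0,"y":0,"z":0,"rx":0,"ry":0,"rz":0},
    {"grip":1,"x":0,"y":0,"z":0,"rx":0,"ry":0,"rz":0}
  ]
}}

```text
time_s: 21.92
position: [0.5486, -0.282, 0.2553]
tool_rot: [[-0.979, -0.205, 0.0], [-0.205, 0.979, -0.0], [-0.0, -0.0, -1.0]]
ft_force: [0.0, -0.3, -4.8]
grip_width: 0.0127
```

```bash
python3 chk.py pics/l2.png; python3 - <<'E'
from h import *
for n in("side","scene"):
    W,im=cloud(n); hm=sel(W,[.4,-.42,.258],[.72,-.15,.28]); p=W[hm]; print(n," handle",rect(p),np.median(p[:,2]).round(4))
    m=sel(W,[.38,-.09,.035],[.66,.09,.06]); p=W[m]; print("  scanner",rect(p))
    st=sel(W,[.4,-.42,.028],[.7,-.15,.042]); print("  stack",rect(W[st]),st.sum())
    for t in("cup","tape","spare_caddy"): print("  ",t,[(np.round(d["point"],3),round(d["conf"],2)) for d in finder.boxes_of(n,t)[:1]])
E
```

```text
21.925 [ 0.54859556 -0.28199785  0.2553254 ] [ 0.  -0.3 -4.8] [-0.041  0.045  0.038] 0.01267785245325562
side deck slope x,y deg [0.07 0.05] z off mm -73.5 2426
scene deck slope x,y deg [ 0.05 -0.31] z off mm -75.9 440
side  handle [array([ 547.9, -282. ]), array([199.6,  32. ]), np.float64(12.0)] 0.2684
  scanner [array([443.2,  -8. ]), array([31. , 75.6]), np.float64(53.9)]
  stack [array([ 553.1, -280.4]), array([217.6, 152.1]), np.float64(11.3)] 2852
   cup [(array([ 0.499, -0.265,  0.188]), 0.76)]
   tape [(array([ 0.596, -0.264,  0.163]), 0.97)]
   spare_caddy [(array([0.606, 0.314, 0.045]), 0.6)]
scene  handle [array([ 547.6, -280.7]), array([199.7,  42. ]), np.float64(8.4)] 0.267
  scanner [array([500.6,  -4.5]), array([ 57.8, 173. ]), np.float64(83.3)]
  stack [array([ 551.5, -278.9]), array([216.2, 156.5]), np.float64(13.2)] 2666
   cup [(array([ 0.501, -0.27 ,  0.19 ]), 0.83)]
   tape [(array([ 0.584, -0.247,  0.163]), 0.65)]
   spare_caddy [(array([0.569, 0.275, 0.045]), 0.69)]
```

View pics/l2.png

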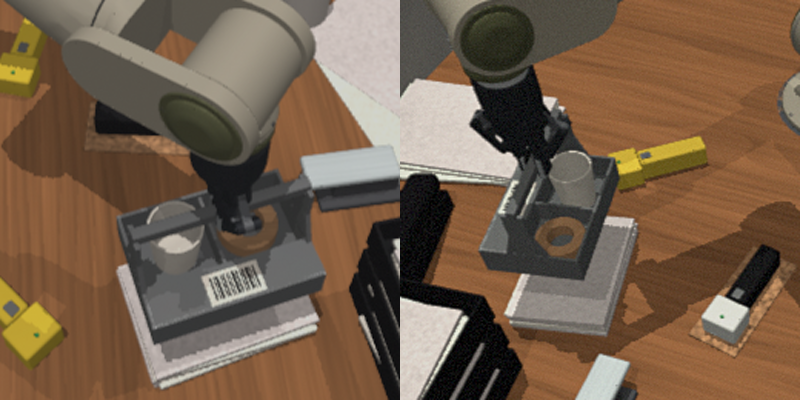

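The caddy hangs level about 100 mm above the paper. The cup is upright at crop (175,235), the tape is inside at (245,235), and the scanner is flat on the pad. The side camera's shifted spare-caddy reading is the arm blocking the view, since the scene camera reads it unmoved. I'll hand in.

```bash
python3 -c "
from rig import env,order
print(order.close_job()); s=env.observe(); print(s['time_s'],s['position'],s['grip_width'])"
```

```text
the job is handed in; nothing more can be done
None
the job is handed in; nothing more can be done
```

The job is done and handed in at about 22 s on the robot's clock. It reported no verdict.

**What I did**
- **Scan:** I held the scanner still for over 1.2 s, level and about 104 mm above the label, with the window within about 2 mm of its middle.
- **Scanner back:** I laid it flat on the pad and released it, within a few millimetres of the pad's middle.
- **Lift:** I gripped the caddy by its handle and raised it straight up about 100 mm, within about 5 mm of the stack's middle.

**Last checks**
- **Caddy:** It hung level within about 0.5°, with the wrist carrying about 5 N. The cup was upright and the tape lay inside.
- **Scanner:** It was still flat at the pad's middle in the scene camera. The side camera's scanner fit failed because the arm blocked its view.
- **Other caddy:** The side camera put it about 5 cm off its first position, again with the arm partly in the way. The scene camera put it where it started, and the arm never went near it.
- **Not re-measured:** I did not measure the mug, punch, calculator or stapler again at the end.

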